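Set the blank selector of the label feeder by clicks

TASK

The black round selector knob on the grey label feeder has no marks. Turn it gently back (anticlockwise from above) until you feel its end stop, without wrenching it against the stop, then turn it forward (clockwise) exactly four clicks and leave it resting in that click. Only then press the green feed button fully down and let it come up again; leave the other things on the counter alone.

Things in the scene. Friction and masses are not known exactly. Their poses are not given: they have to be found in the camera images.
- feeder: Grey label feeder, fixed to the counter, 180 (x) by 200 (y) by 60 mm high with a flat top panel; origin: centre of its underside, z up, front (label slot, steel peel bar 17 mm proud) to -x. A white label roll (64 mm across, 104 mm wide, top 110 mm above the counter) lies across its rear, its axis 93 mm behind the knob's. Place and yaw differ every time.
- selector_centre (a point): Point on the selector knob's vertical axis, 25 mm above the panel, 85 mm above the counter: the height to grip (fixed to the feeder, it does not turn). The knob is black, round, finely fluted, rubbery, with a plain bright disc on top, 36 mm in diameter, top 36 mm above the panel. It starts in the 3rd to 7th of its 9 clicks.
- selector_foot (a point): Foot of the knob's axis, on the panel. Clicks: 9 rest positions 20 degrees apart. Leaving one, the resistance peaks at 0.13 N m, is nil half-way, then turns into a like pull into the next; let go, the knob falls into the nearer one. A hard end stop lies 5 degrees anticlockwise of the first rest position, to which the knob springs back: count from there. A like stop ends the other side.
- selector_top (a point): Centre of the knob's top, 36 mm above the panel. The knob sits on its spindle with a springy coupling, 4 N m per rad, so under load the knob runs up to a few degrees ahead of the spindle; the coupling is spoiled by more than 0.7 N m in either direction. Nothing visible shows which click the knob is in.
- feed_top (a point): Centre of the top face of the green feed button, 26 mm across, top 22 mm above the panel (82 mm above the counter), in a black collar 42 mm across and 12 mm high, 95 mm to the right of the knob; it is pressed straight down.
- feed (a joint): Travel of the feed button: 0 up, 0.006 m fully down. It needs about 1.5 N to start, 5 N when fully down, and springs back up.
- jam_centre (a point): Centre of a loose jar of jam with a red lid, 75 mm across, 92 mm high, standing to the left of the feeder: a bystander.
- stamp_centre (a point): Centre of a loose wooden rubber stamp, 25 by 50 by 76 mm high, standing to the right of the feeder: a bystander.

How it is judged (in metres and radians):
On the way, in this order (a step that is already met when the one before it is completed fails the run):
1. the selector is turned back to its end stop (into its first click or beyond it) (value of joint spindle below 0.06 rad), for 0.1 s.
2. the selector rests in the fourth click from the first (value of joint spindle between 1.316 and 1.476 rad), for 0.3 s.
3. the feed button is pressed down (value of joint feed above 0.005 m), for 0.05 s.
At the end, for the whole second after the job is handed in: the selector rests in the fourth click after its first (80 degrees from it, within 4.5 degrees) and the feed button is up again (all of step 2 and value of joint feed below 0.001 m); the robot touches nothing.
It fails at once if the selector's coupling is loaded beyond 0.7 N m (knob wrenched against its stop) (value of joint knob above 0.175 rad or value of joint knob below -0.175 rad).
It fails at once if the feed button is pressed while the selector is not in the fourth click (value of joint feed above 0.004 m and (value of joint spindle below 1.25 rad or value of joint spindle above 1.55 rad)).
It fails at once if the jar or the stamp is moved more than 30 mm (distance of any of jam_centre, stamp_centre from where it was at the start of the episode above 0.03 m).
It also fails if it takes over 72 s, if anything falls off the work surface, if the arm or the gripper's body presses on something with over 40 N, if the wrist force passes 120 N, or if a joint passes its speed limit or range.

ROBOT

A 6-joint arm with a two-finger parallel gripper is mounted at the origin on a cart in front of the work surface, level with it; the furniture and walls round the work are solid. World frame = base frame: x ahead of the robot, y to its left, z up, the work surface at z = 0. Lengths are in mm, angles in degrees, forces in N, time in s.
With the tool pointing down it reaches from about 325 to 925 mm from the base axis. Payload 3.1 kg.
Tool frame: the origin (TCP) lies between the finger pads; the fingertips stand 14 mm ahead of it and the grasp point (between the pads) lies 5 mm behind it (tcp_to_tips is the distance from the TCP to the fingertips, in mm); y points along the fingers, x is the direction in which the jaws open and shut, and the axes are right-handed (so a half turn about y gives the same grasp; the last joint's range is limited). The gripper opens to 85 mm and grips with 20 to 120 N. Pads are 22 mm wide; open, the fingers measure 114 mm over their backs; the gripper's body (76 mm by 85 mm) begins 54 mm behind the grasp point. The pads swing forward as they close: fully open they stand 13 mm farther back than shut.
Start: joints at [57.685, 12.427, 92.441, -0, 75.132, -6.429], TCP at [272.85, 562.31, 245.3] pointing down, gripper open.
Joint ranges: [-157.48, 157.48], [-44.54, 120.13], [17.64, 146.25], [-64.5, 244.5], [7.68, 150.69], [-147.95, 147.95]. Speed limits (degrees/s): [159.86, 159.86, 180, 180, 180, 180].

INTERFACE

Orientations are given as a 3x3 rotation matrix whose columns are the frame's x, y, z axes.
In Python, from workcell import get_state, grab_frame, finish_job, tcp_to_tips gives the robot as it stands.
- The arm moves only by the tool move_arm, never from a script. Its argument "steps" is a list of rows, each a list of 2 entries, a list of its own where there are three numbers: the shift along the world's x, y, z in units of 50 mm (1.0 is 50 mm), then the turn about the world's z in units of 5 degrees (1.0 is 5 degrees). A call has exactly 5 rows; each row shifts and turns the commanded pose from where the row before left it; what a row does not reach is not made up. A row lasts 1/10 s, in which the tool goes at most 50 mm and 8.59 degrees, less where a joint would pass 70% of its speed; a pose out of reach is approached as far as the arm can. A call is refused whole if a number of a shift passes 1 or a number of a turn 1, either way. A call with a gripper value outside its range is refused whole. "fingers" is the opening in per cent of the stroke, from 0 (shut) to 100 (fully open), set as the call begins (left out, the last holds). The fingers move at their own pace and stop on an object; the grip force is fixed at half the most. Time passes only in rows, so rows that do not move let the fingers close, or fill a call up. It gives the time, the measured TCP pose, the force and the opening at its end, in the units of the state.
- get_state(): the state, without advancing time (a new reading comes with each control period).
- grab_frame(name): name is "scene" or "top"; returns a dict with "image" (400x640x3 uint8, blue, green, red), "vfov" (degrees; the focal length in pixels is half the picture's height over the tangent of half this angle, whatever the lens; pixels are square), "cx", "cy" (the principal point, pixels), "k1" (the pictures are not rectified: a ray, as slopes to the right and down, at radius r is drawn at 1 + k1 r^2 times it, then the intrinsics apply), "extrinsics" (4x4, takes a point from world to camera coordinates). Camera axes: x right, y down, z forward; pixel columns grow to the right and rows downward; lengths in mm; the calibration is good to about 2 mm. A picture is of the moment at which its call begins. There is no depth.
- finish_job(): hands the job in, once; it reports no verdict.
The state is a dict: "time": time; "joints": joint angles; "qvel": joint speeds; "joint_torque": joint torques, N m; "tcp_pos": TCP position; "tool_rot": TCP orientation; "contact_force": force on the tool from outside, world axes, zero at the start; "ft_torque": the same for the moment, N m; "grip_width": finger opening in mm.
Only numpy, scipy, OpenCV 4.12 (cv2) and the standard library are available. Lean on these libraries where they do the work, as an engineer would, in place of code of your own. Each camera call takes 0.05 s, during which the arm holds its last target.

## Working session

There is one attempt and no reset: what is moved stays moved. The work goes in short steps, Python scripts to look and compute and a tool call to move; the robot and the scene stay as the last step left them, time stands still between calls to the robot, and variables do not carry over. Pictures are saved under pics/ and viewed, and the job is handed in when it is done.

Besides the shell and the picture viewer there is one more tool, called as a command line: name --argument value ..., lists and objects as JSON in quotes. move_arm: Moves the arm, as the interface text tells. Its arguments: {"type":"object","properties":{"steps":{"type":"array","items":{"type":"array"}},"fingers":{"type":"number"}},"required":["steps"]}

```bash
mkdir -p pics
python3 - <<'E'
from workcell import *
import cv2,json
s=get_state();print({k:s[k] for k in s})
for n in("scene","top"):
    f=grab_frame(n);cv2.imwrite(f"pics/{n}0.png",f["image"]);print(n,f["vfov"],f["cx"],f["cy"],f["k1"],f["extrinsics"])
E
```

```text
{'time': 0.0, 'joints': array([ 5.76819400e+01,  1.24765776e+01,  9.25272870e+01,  1.28379608e-04,
        7.51330450e+01, -6.43165014e+00]), 'qvel': array([ 0.00288932, -0.07576016,  0.03213995,  0.13169886,  0.00257769,
       -0.00578783]), 'joint_torque': array([ 8.79623849e-05, -3.96850598e+01, -3.03853798e+01, -1.94759973e-04,
        9.69032000e-03, -1.68505193e-05]), 'tcp_pos': array([272.46045239, 561.62479466, 243.98105174]), 'tool_rot': array([[ 4.36587408e-01, -1.27931264e-03, -8.99660935e-01],
       [ 8.99658712e-01, -2.01821011e-03,  4.36589199e-01],
       [-2.37423888e-03, -9.99997145e-01,  2.69819639e-04]]), 'contact_force': array([-0.38643495, -0.70418174,  0.16854634]), 'ft_torque': array([-0.03481876, -0.04010345, -0.02143457]), 'grip_width': 85.4774575008552}
scene 48.47302676597165 319.84135855536107 207.15474526530141 -0.09630427543785038 [[ 8.99713003e-01 -4.35875115e-01 -2.30085877e-02 -5.04759776e+02]
 [-2.46977288e-01 -4.64918962e-01 -8.50207373e-01  2.04189260e+02]
 [ 3.59887108e-01  7.70625228e-01 -5.25944890e-01  1.09583638e+03]
 [ 0.00000000e+00  0.00000000e+00  0.00000000e+00  1.00000000e+00]]
top 57.88570018224742 325.3738877788097 197.89977656817712 -0.06650015917937944 [[-7.01321194e-03 -9.99777170e-01 -1.99104296e-02  2.31114190e+01]
 [-9.98229060e-01  8.17579265e-03 -5.89228313e-02  5.91657886e+02]
 [ 5.90724850e-02  1.94619311e-02 -9.98063963e-01  9.36275526e+02]
 [ 0.00000000e+00  0.00000000e+00  0.00000000e+00  1.00000000e+00]]
```

View images.

View pics/scene0.png

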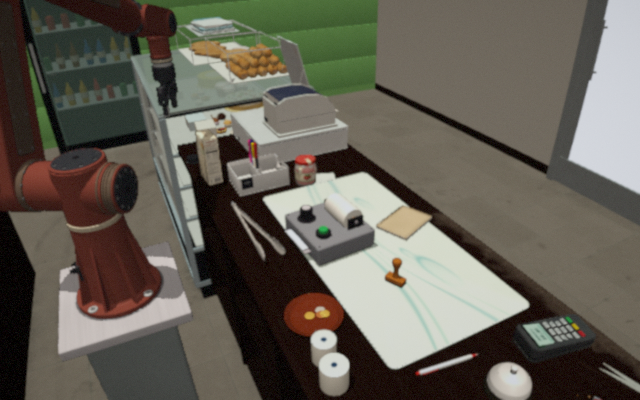

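View pics/top0.png

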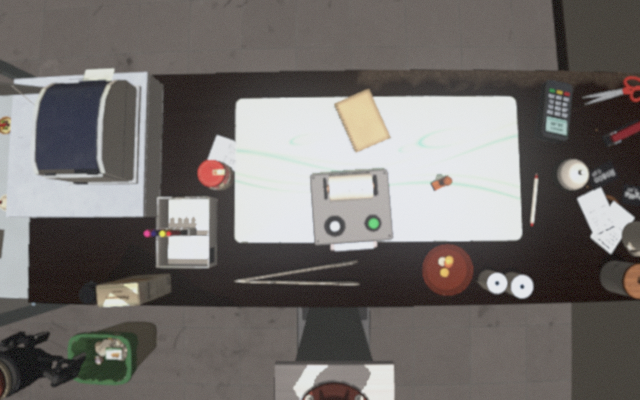

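Scene view: the feeder with knob (306,211) and green button (323,232). Top view: knob disc about (335,226), green button (373,223), roll (350,186), jar (213,173), stamp (441,183). Next I'll refine these.

```bash
cat > h.py <<'E'
import numpy as np,cv2
from workcell import *
def ray(f,u,v):
    h=f["image"].shape[0];F=h/2/np.tan(np.radians(f["vfov"]/2))
    xd=np.array([(u-f["cx"])/F,(v-f["cy"])/F]);x=xd.copy()
    for _ in range(30): x=xd/(1+f["k1"]*(x@x))
    E=np.array(f["extrinsics"]);R=E[:3,:3];return -R.T@E[:3,3],R.T@np.array([x[0],x[1],1])
def atz(f,u,v,z):
    c,d=ray(f,u,v);return c+d*(z-c[2])/d[2]
def tri(rs):
    A=0;b=0
    for c,d in rs:
        d=d/np.linalg.norm(d);P=np.eye(3)-np.outer(d,d);A=A+P;b=b+P@c
    return np.linalg.solve(A,b)
E
python3 - <<'E'
from h import *
f=grab_frame("top");g=grab_frame("scene")
def blob(im,box,m):
    x0,y0,x1,y1=box;w=m(im[y0:y1,x0:x1].astype(float));ys,xs=np.nonzero(w);return xs.mean()+x0,ys.mean()+y0,len(xs)
green=lambda a:(a[...,1]>a[...,2]+40)&(a[...,1]>a[...,0]+25)
br=lambda a:a.min(-1)>150
gt=blob(f["image"],(355,205,392,242),green);gs=blob(g["image"],(310,220,340,245),green)
print(gt,gs)
kt=blob(f["image"],(326,216,344,236),br);ks=blob(g["image"],(297,203,316,213),br);print(kt,ks)
print("feed",atz(f,*gt[:2],80),atz(g,*gs[:2],80),tri([ray(f,*gt[:2]),ray(g,*gs[:2])]))
print("knob",atz(f,*kt[:2],96),atz(g,*ks[:2],96),tri([ray(f,*kt[:2]),ray(g,*ks[:2])]))
a=cv2.resize(f["image"][150:262,290:440],None,fx=5,fy=5,interpolation=cv2.INTER_CUBIC)
cv2.imwrite("pics/t1.png",a)
a=cv2.resize(g["image"][170:270,260:400],None,fx=5,fy=5,interpolation=cv2.INTER_CUBIC);cv2.imwrite("pics/s1.png",a)
for p in [(310,175),(386,169),(392,240),(314,246)]:print(p,atz(f,*p,60))
E
```

```text
(np.float64(373.09574468085106), np.float64(223.02127659574467), 94) (np.float64(322.67692307692306), np.float64(229.44615384615383), 65)
(np.float64(334.6095238095238), np.float64(225.4857142857143), 105) (np.float64(304.53061224489795), np.float64(205.39795918367346), 98)
feed [525.46103806 -99.21129588  80.        ] [ 519.05966112 -107.79558081   80.        ] [524.31084581 -99.47336711  73.31789084]
knob [520.410957    -4.70577698  96.        ] [ 5.16251204e+02 -1.38593932e-01  9.60000000e+01] [517.85290631  -3.59011257  97.51457646]
(310, 175) [647.73666257  56.32960821  60.        ]
(386, 169) [ 661.2903749  -136.12114144   60.        ]
(392, 240) [ 482.42944375 -148.19975206   60.        ]
(314, 246) [468.82394447  47.13639763  60.        ]
```

View pics/t1.png

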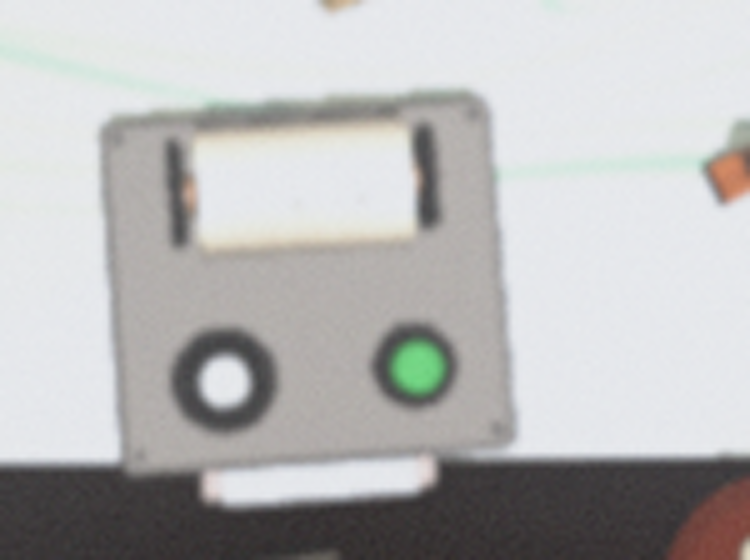

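View pics/s1.png

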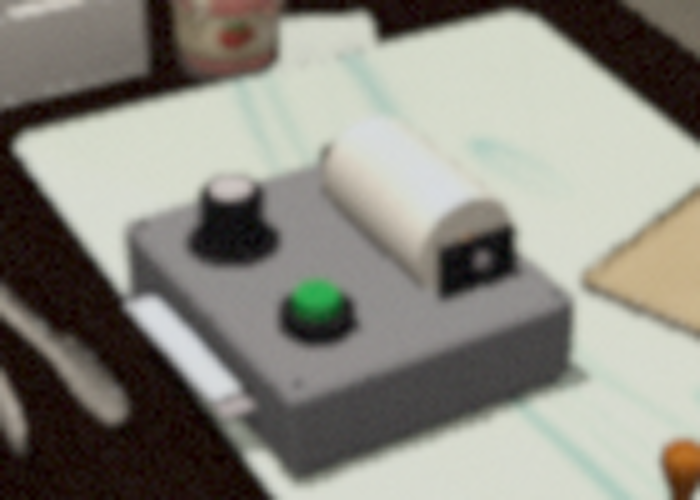

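move_arm --steps '[[[0.2, -0.2, 0.9], -0.8], [[0.3, -0.7, 0.5], -0.8], [[0.3, -0.8, 0.3], -0.8], [[0.3, -0.8, 0.2], -0.8], [[0.3, -0.8, 0], -0.8]]' --fingers 62

```text
time: 0.7
tcp_pos: [343.8, 396.5, 342.6]
tool_rot: [[0.719, 0.003, -0.695], [0.695, 0.003, 0.719], [0.004, -1.0, -0.0]]
contact_force: [1.5, 0.3, 0.2]
grip_width: 52.9
```

move_arm --steps '[[[0.4, -0.8, 0], -0.8], [[0.4, -0.8, 0], -0.8], [[0.4, -0.8, 0], -0.8], [[0.4, -0.8, 0], -0.8], [[0.4, -0.8, 0], -0.8]]'

```text
time: 1.2
tcp_pos: [443.2, 195.6, 340.3]
tool_rot: [[0.914, 0.0, -0.406], [0.406, 0.0, 0.914], [0.0, -1.0, 0.0]]
contact_force: [0.9, 0.4, 0.5]
grip_width: 52.7
```

move_arm --steps '[[[0.4, -0.8, -0.2], -0.8], [[0.4, -0.8, -0.2], -0.8], [[0.4, -0.8, -0.3], -0.8], [[0.4, -0.8, -0.3], -0.8], [[0.3, -0.8, -0.3], -0.8]]'

```text
time: 1.7
tcp_pos: [538.6, -4.6, 274.7]
tool_rot: [[0.998, 0.001, -0.069], [0.069, 0.0, 0.998], [0.001, -1.0, 0.0]]
contact_force: [0.6, -0.7, -0.1]
grip_width: 52.8
```

Run:
```python
from h import *
g=grab_frame("scene")
for p,z in(((306.4,208),96),((323.4,228.4),82)):print(atz(g,*p,z))
print(ray(g,306,208)[1])
s=get_state();print(s["time"],s["tcp_pos"],s["tool_rot"],s["joints"],s["contact_force"],s["ft_torque"],s["grip_width"])
```

```text
[515.1915669 -15.0371587  96.       ]
[ 521.6012434  -106.98667947   82.        ]
[ 0.33138326  0.7833219  -0.52684573]
1.75 [538.81965925 -10.38302238 271.57598444] [[ 0.99803911 -0.00251672 -0.06254281]
 [ 0.06252793 -0.00561247  0.99802743]
 [-0.00286277 -0.99998108 -0.0054441 ]] [ -8.38281236   0.75617757 102.40709535  -0.34817522  76.93273793
 -11.88919371] [ 0.65875504 -4.52871941 -1.79167283] [-0.11563881 -0.05918146 -0.03707212] 52.87873479878382
```

Run:
```python
from h import *
s=get_state();print(s["tcp_pos"],s["ft_torque"],s["contact_force"])
for n,b in(("scene",(240,100,400,270)),("top",(270,130,430,260))):
    f=grab_frame(n);im=f["image"].copy();h,w=im.shape[:2]
    F=h/2/np.tan(np.radians(f["vfov"]/2));E=np.array(f["extrinsics"])
    def pr(p):
        c=E[:3,:3]@np.array(p)+E[:3,3];x=c[:2]/c[2];x=x*(1+f["k1"]*(x@x));return x*F+[f["cx"],f["cy"]]
    x0,y0,x1,y1=b;k=4
    a=cv2.resize(im[y0:y1,x0:x1],None,fx=k,fy=k,interpolation=cv2.INTER_CUBIC)
    t=s["tcp_pos"];R=s["tool_rot"]
    pts=[t+R[:,1]*14, t+R[:,1]*8+R[:,0]*26, t+R[:,1]*8-R[:,0]*26,(520.4,-4.7,96),(525.4,-99.2,82)]
    for p in pts:
        q=(pr(p)+.5-[x0,y0])*k
        print(n,pr(p));cv2.drawMarker(a,tuple(int(v) for v in q),(255,0,255),cv2.MARKER_CROSS,10,1)
    cv2.imwrite(f"pics/{n}2.png",a)
```

```text
[538.81965925 -10.38302238 271.57598444] [-0.11563881 -0.05918146 -0.03707212] [ 0.65875504 -4.52871941 -1.79167283]
scene [311.56924773 151.81070636]
scene [320.27407413 147.48429394]
scene [302.54811071 151.92031964]
scene [306.57280061 205.79117516]
scene [323.38669286 226.52901252]
top [337.91906098 217.5158791 ]
top [336.99581006 204.2016218 ]
top [338.89982934 230.83643914]
top [334.60716352 225.4902869 ]
top [373.18278113 223.05477446]
```

View pics/scene2.png

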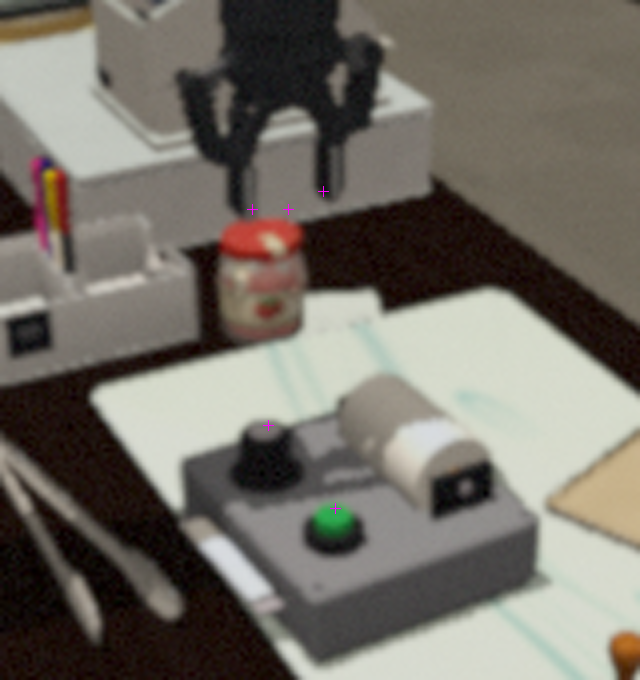

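View pics/top2.png

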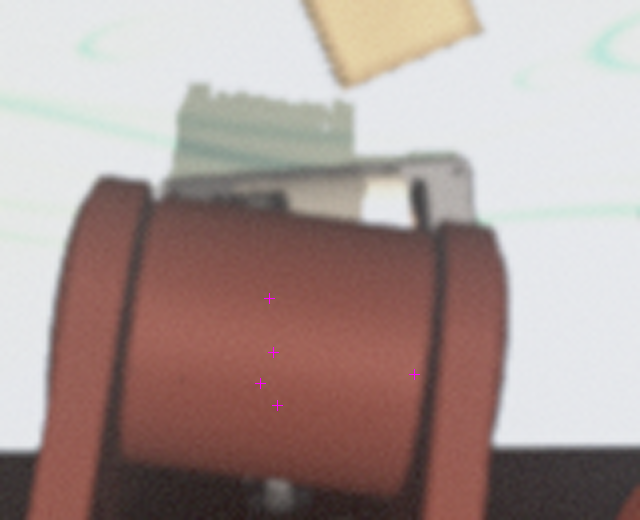

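The scene view agrees with the top estimate to about 1 px: knob disc at about crop (268,431), marker at (268,425). The gripper tips match their projection.

move_arm --steps '[[[-0.3, 0, -0.5], -0.6], [[0, 0, -0.5], 0], [[0, 0, -0.4], 0], [[0, 0, 0], 0], [[0, 0, 0], 0]]'

```text
time: 2.35
tcp_pos: [522.8, -1.7, 205.9]
tool_rot: [[1.0, 0.0, -0.021], [0.021, 0.0, 1.0], [0.0, -1.0, 0.0]]
contact_force: [-0.2, -0.5, 0.1]
grip_width: 52.9
```

```bash
cat > st.py <<'E'
from h import *
import sys
s=get_state();np.set_printoptions(precision=3,suppress=True)
R=s["tool_rot"];print("t",s["time"],"tcp",s["tcp_pos"],"jaw",np.degrees(np.arctan2(R[1,0],R[0,0])).round(2),"down",R[:,1],"J",s["joints"],"\nF",s["contact_force"],"M",s["ft_torque"],"w",s["grip_width"],s["joint_torque"][5])
E
python3 st.py
```

```text
t 2.35 tcp [522.783  -1.657 205.897] jaw 1.21 down [ 0.  0. -1.] J [ -7.888   2.123 108.305   0.021  69.566  -9.101] 
F [-0.247 -0.502  0.08 ] M [-0.03  -0.039  0.004] w 52.905351972353344 0.00010658404335117666
```

move_arm --steps '[[[-0.06, -0.08, -0.7], -0.24], [[0, 0, -0.6], 0], [[0, 0, -0.5], 0], [[0, 0, -0.3], 0], [[0, 0, 0], 0]]'

```text
time: 2.85
tcp_pos: [519.2, -6.1, 99.7]
tool_rot: [[1.0, -0.002, 0.001], [-0.001, 0.001, 1.0], [-0.002, -1.0, 0.001]]
contact_force: [0.7, -0.3, -1.0]
grip_width: 53.0
```

```bash
python3 st.py;python3 - <<'E'
from h import *
f=grab_frame("scene");cv2.imwrite("pics/s3.png",cv2.resize(f["image"][160:260,240:380],None,fx=5,fy=5,interpolation=cv2.INTER_CUBIC))
E
```

```text
t 2.85 tcp [519.203  -6.09   99.679] jaw -0.04 down [-0.002  0.001 -1.   ] J [ -8.426   9.906 112.661   0.012  57.563  -8.388] 
F [ 0.693 -0.305 -1.042] M [ 0.026  0.005 -0.026] w 52.98335597478267 5.48393757071608e-05
```

View pics/s3.png

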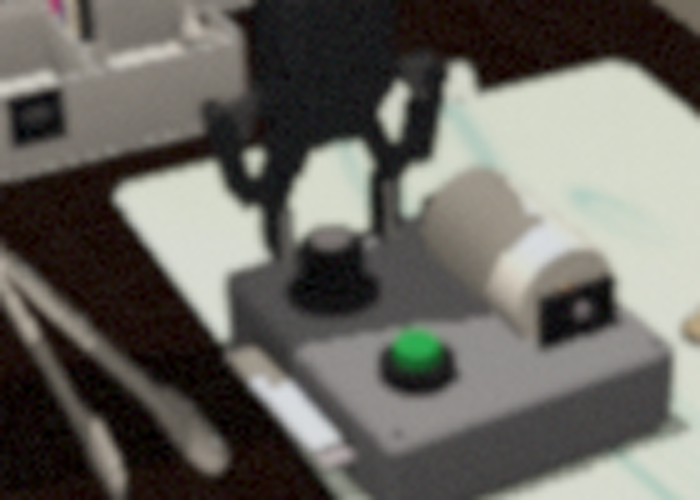

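Fingers straddle the knob (tips at crop (275,250) and (392,232), disc at (335,240)). Lowering and gripping.

move_arm --steps '[[[0, 0, -0.2], 0], [[0, 0, -0.12], 0], [[0, 0, 0], 0], [[0, 0, 0], 0], [[0, 0, 0], 0]]'

```text
time: 3.4
tcp_pos: [520.2, -6.8, 84.7]
tool_rot: [[1.0, 0.001, 0.002], [-0.002, -0.0, 1.0], [0.001, -1.0, -0.0]]
contact_force: [-0.1, -0.2, 0.0]
grip_width: 53.1
```

```bash
python3 st.py
```

```text
t 3.4 tcp [520.189  -6.754  84.708] jaw -0.09 down [ 0.001 -0.    -1.   ] J [ -8.478  11.301 112.983   0.003  55.673  -8.389] 
F [-0.079 -0.155  0.037] M [-0.001 -0.023 -0.027] w 53.10151935728289 -4.707338518983306e-07
```

move_arm --steps '[[[0, 0, 0], 0], [[0, 0, 0], 0], [[0, 0, 0], 0], [[0, 0, 0], 0], [[0, 0, 0], 0]]' --fingers 30

```text
time: 3.9
tcp_pos: [518.9, -6.7, 85.2]
tool_rot: [[1.0, -0.003, 0.001], [-0.001, -0.0, 1.0], [-0.003, -1.0, -0.0]]
contact_force: [-4.3, -1.0, 6.2]
grip_width: 34.2
```

```bash
python3 st.py
```

```text
t 3.9 tcp [518.93   -6.739  85.194] jaw -0.07 down [-0.003 -0.    -1.   ] J [ -8.48   11.234 112.999  -0.034  55.933  -8.391] 
F [-4.257 -0.969  6.248] M [0.035 0.81  0.019] w 34.22906398573757 0.010316397529095411
```

move_arm --steps '[[[0, 0, 0], 0], [[0, 0, 0], 0], [[-0.03, 0, 0], 0], [[0, 0, 0], -0.5], [[0, 0, 0], -0.9]]' --fingers 62

```text
time: 4.4
tcp_pos: [518.3, -6.7, 84.2]
tool_rot: [[0.992, 0.0, 0.126], [-0.126, 0.0, 0.992], [0.0, -1.0, 0.0]]
contact_force: [0.2, 0.2, 0.4]
grip_width: 53.0
```

move_arm --steps '[[[0, 0, 0], -1], [[0, 0, 0], -1], [[0, 0, 0], -1], [[0, 0, 0], -1], [[0, 0, 0], -1]]'

```text
time: 4.9
tcp_pos: [518.4, -6.7, 84.2]
tool_rot: [[0.845, 0.0, 0.534], [-0.534, 0.0, 0.845], [0.0, -1.0, 0.0]]
contact_force: [0.4, 0.8, -0.4]
grip_width: 53.1
```

move_arm --steps '[[[0, 0, 0], -1], [[0, 0, 0], -1], [[0, 0, 0], -1], [[0, 0, 0], -1], [[0, 0, 0], -1]]'

```text
time: 5.4
tcp_pos: [518.4, -6.7, 84.2]
tool_rot: [[0.54, 0.0, 0.841], [-0.841, 0.0, 0.54], [0.0, -1.0, 0.0]]
contact_force: [0.1, 0.3, 0.0]
grip_width: 52.9
```

move_arm --steps '[[[0, 0, 0], -1], [[0, 0, 0], -1], [[0, 0, 0], -1], [[0, 0, 0], -1], [[0, 0, 0], -1]]'

```text
time: 5.9
tcp_pos: [518.4, -6.7, 84.2]
tool_rot: [[0.134, 0.0, 0.991], [-0.991, 0.0, 0.134], [0.0, -1.0, 0.0]]
contact_force: [-0.3, 0.2, 0.2]
grip_width: 52.7
```

move_arm --steps '[[[0, 0, 0], -1], [[0, 0, 0], -0.6], [[0, 0, 0], 0], [[0, 0, 0], 0], [[0, 0, 0], 0]]'

```text
time: 6.4
tcp_pos: [518.4, -6.7, 84.3]
tool_rot: [[-0.001, 0.0, 1.0], [-1.0, 0.0, -0.001], [-0.0, -1.0, 0.0]]
contact_force: [-0.3, 0.4, 0.1]
grip_width: 53.1
```

```bash
python3 st.py
```

```text
t 6.4 tcp [518.367  -6.683  84.278] jaw -90.04 down [ 0.  0. -1.] J [ -8.499  11.162 113.209   0.001  55.627  81.541] 
F [-0.274  0.371  0.074] M [ 0.005  0.026 -0.032] w 53.05246281422807 -0.004161920078331605
```

move_arm --steps '[[[0, 0, 0], 0], [[0, 0, 0], 0], [[0, 0, 0], 0], [[0, 0, 0], 0], [[0, 0, 0], 0]]' --fingers 30

```text
time: 6.9
tcp_pos: [518.5, -5.0, 85.1]
tool_rot: [[-0.002, 0.0, 1.0], [-1.0, 0.003, -0.002], [-0.003, -1.0, -0.0]]
contact_force: [-1.6, 5.9, 3.9]
grip_width: 34.1
```

```bash
python3 st.py
```

```text
t 6.9 tcp [518.494  -4.971  85.067] jaw -90.11 down [ 0.     0.003 -1.   ] J [ -8.418  11.102 113.175   0.235  55.752  81.564] 
F [-1.584  5.865  3.863] M [ 0.873  0.229 -0.053] w 34.08300915212838 0.00694634421961382
```

move_arm --steps '[[[0.006, 0.04, 0], 0], [[0, 0, 0], 0], [[0, 0, 0], 0], [[0, 0, 0], 0], [[0, 0, 0], 0]]'

```text
time: 7.4
tcp_pos: [518.6, -4.8, 85.1]
tool_rot: [[-0.001, -0.001, 1.0], [-1.0, -0.0, -0.001], [0.0, -1.0, -0.001]]
contact_force: [-1.6, 1.0, 6.2]
grip_width: 34.0
```

```bash
python3 st.py
```

```text
t 7.4 tcp [518.558  -4.769  85.07 ] jaw -90.05 down [-0.001 -0.    -1.   ] J [ -8.272  11.131 113.14   -0.028  55.768  81.798] 
F [-1.58   1.02   6.225] M [0.114 0.437 0.01 ] w 33.997196048383344 0.0071392008976545185
```

move_arm --steps '[[[0, 0, 0], 0.2], [[0, 0, 0], 0.2], [[0, 0, 0], 0.2], [[0, 0, 0], 0.2], [[0, 0, 0], 0.2]]'

```text
time: 7.9
tcp_pos: [518.6, -4.8, 85.1]
tool_rot: [[0.086, -0.001, 0.996], [-0.996, -0.0, 0.086], [0.0, -1.0, -0.001]]
contact_force: [-3.8, 0.5, 5.0]
grip_width: 34.5
```

```bash
python3 st.py
```

```text
t 7.9 tcp [518.555  -4.833  85.06 ] jaw -85.05 down [-0.001 -0.    -1.   ] J [ -8.279  11.13  113.141  -0.028  55.765  76.789] 
F [-3.799  0.528  4.989] M [-0.092  0.428 -0.181] w 34.4621387544678 -0.05018551368266344
```

move_arm --steps '[[[0, 0, 0], 0.2], [[0, 0, 0], 0.2], [[0, 0, 0], 0.2], [[0, 0, 0], 0.2], [[0, 0, 0], 0.2]]'

```text
time: 8.4
tcp_pos: [518.5, -4.8, 85.1]
tool_rot: [[0.173, -0.001, 0.985], [-0.985, -0.0, 0.173], [0.0, -1.0, -0.001]]
contact_force: [-2.2, 0.6, 4.4]
grip_width: 34.4
```

```bash
python3 st.py
```

```text
t 8.4 tcp [518.548  -4.821  85.059] jaw -80.04 down [-0.001 -0.    -1.   ] J [ -8.278  11.13  113.142  -0.026  55.765  71.772] 
F [-2.177  0.602  4.405] M [ 0.049  0.474 -0.07 ] w 34.43963488754539 0.048805150436237454
```

move_arm --steps '[[[0, 0, 0], 0.4], [[0, 0, 0], 0.4], [[0, 0, 0], 0.4], [[0, 0, 0], 0.4], [[0, 0, 0], 0.4]]'

```text
time: 8.9
tcp_pos: [518.6, -4.9, 85.1]
tool_rot: [[0.342, -0.001, 0.94], [-0.94, -0.0, 0.342], [0.0, -1.0, -0.001]]
contact_force: [-3.0, 0.1, 5.5]
grip_width: 34.5
```

```bash
python3 st.py
```

```text
t 8.9 tcp [518.56   -4.857  85.066] jaw -69.97 down [-0.001 -0.    -1.   ] J [ -8.277  11.131 113.14   -0.036  55.766  61.716] 
F [-3.014  0.092  5.549] M [0.094 0.457 0.029] w 34.54160205134175 0.2231966145336628
```

move_arm --steps '[[[0, 0, 0], 0.4], [[0, 0, 0], 0.4], [[0, 0, 0], 0.4], [[0, 0, 0], 0.4], [[0, 0, 0], 0.4]]'

```text
time: 9.4
tcp_pos: [518.6, -4.9, 85.1]
tool_rot: [[0.5, -0.001, 0.866], [-0.866, -0.0, 0.5], [0.0, -1.0, -0.001]]
contact_force: [-2.6, 0.3, 4.8]
grip_width: 34.4
```

```bash
python3 st.py
```

```text
t 9.4 tcp [518.614  -4.886  85.063] jaw -60.0 down [-0.001 -0.    -1.   ] J [ -8.281  11.133 113.137  -0.033  55.759  51.735] 
F [-2.628  0.307  4.765] M [ 0.093  0.433 -0.077] w 34.436423560367686 0.1612877519801259
```

move_arm --steps '[[[0, 0, 0], 0.4], [[0, 0, 0], 0.4], [[0, 0, 0], 0.4], [[0, 0, 0], 0.4], [[0, 0, 0], 0.4]]'

```text
time: 9.9
tcp_pos: [518.6, -4.9, 85.1]
tool_rot: [[0.643, -0.001, 0.766], [-0.766, -0.001, 0.643], [0.0, -1.0, -0.001]]
contact_force: [-2.4, 0.5, 5.4]
grip_width: 34.4
```

```bash
python3 st.py
```

```text
t 9.9 tcp [518.643  -4.916  85.076] jaw -49.97 down [-0.001 -0.001 -1.   ] J [ -8.281  11.135 113.134  -0.04   55.759  41.714] 
F [-2.441  0.467  5.414] M [ 0.043  0.504 -0.023] w 34.44073881069888 0.21981182042509317
```

move_arm --steps '[[[0, 0, 0], 0.4], [[0, 0, 0], 0.3], [[0, 0, 0], 0.3], [[0, 0, 0], 0.3], [[0, 0, 0], 0.3]]'

```text
time: 10.4
tcp_pos: [518.7, -4.9, 85.1]
tool_rot: [[0.743, -0.0, 0.67], [-0.67, -0.0, 0.743], [-0.0, -1.0, -0.001]]
contact_force: [-2.4, -0.6, 5.0]
grip_width: 34.1
```

```bash
python3 st.py
```

```text
t 10.4 tcp [518.67   -4.946  85.08 ] jaw -42.03 down [-0. -0. -1.] J [ -8.287  11.135 113.133  -0.033  55.756  33.766] 
F [-2.358 -0.648  4.98 ] M [ 0.027  0.408 -0.189] w 34.11215091418291 0.008908578311093152
```

move_arm --steps '[[[0, 0, 0], 0.2], [[0, 0, 0], 0.2], [[0, 0, 0], 0], [[0, 0, 0], 0], [[0, 0, 0], 0]]'

```text
time: 10.9
tcp_pos: [518.7, -4.9, 85.1]
tool_rot: [[0.765, -0.0, 0.645], [-0.645, -0.0, 0.765], [-0.0, -1.0, -0.0]]
contact_force: [-1.9, -0.2, 5.4]
grip_width: 34.4
```

```bash
python3 st.py
```

```text
t 10.9 tcp [518.672  -4.938  85.072] jaw -40.14 down [-0. -0. -1.] J [ -8.292  11.135 113.135  -0.021  55.754  31.858] 
F [-1.927 -0.167  5.426] M [ 0.02   0.421 -0.274] w 34.36225273397836 -0.2939730416983366
```

move_arm --steps '[[[0, 0, 0], 0.1], [[0, 0, 0], 0.1], [[0, 0, 0], 0.1], [[0, 0, 0], 0], [[0, 0, 0], 0]]'

```text
time: 11.4
tcp_pos: [518.7, -5.0, 85.1]
tool_rot: [[0.781, -0.0, 0.625], [-0.625, -0.0, 0.781], [-0.0, -1.0, -0.0]]
contact_force: [-2.4, -0.1, 5.4]
grip_width: 34.5
```

```bash
python3 st.py
```

```text
t 11.4 tcp [518.656  -4.95   85.065] jaw -38.66 down [-0. -0. -1.] J [ -8.297  11.134 113.136  -0.014  55.755  30.375] 
F [-2.432 -0.104  5.406] M [-0.029  0.469 -0.407] w 34.489772808742174 -0.3905515093356371
```

End stop confirmed: the moment climbs 0.19 → 0.27 → 0.41 N m past the expected click peak. I'll back off to the first rest position (jaw ≈ -50°).

move_arm --steps '[[[0, 0, 0], -0.6], [[0, 0, 0], -0.8], [[0, 0, 0], -0.8], [[0, 0, 0], 0], [[0, 0, 0], 0]]'

```text
time: 11.9
tcp_pos: [518.6, -4.9, 85.1]
tool_rot: [[0.649, -0.001, 0.761], [-0.761, -0.0, 0.649], [-0.0, -1.0, -0.001]]
contact_force: [-3.1, -1.5, 6.1]
grip_width: 34.1
```

```bash
python3 st.py
```

```text
t 11.9 tcp [518.622  -4.933  85.065] jaw -49.57 down [-0.001 -0.    -1.   ] J [ -8.284  11.134 113.136  -0.038  55.76   41.303] 
F [-3.085 -1.463  6.142] M [ 0.045  0.487 -0.016] w 34.052394723599086 0.0045276927994564176
```

move_arm --steps '[[[0, 0, 0], -0.3], [[0, 0, 0], -0.3], [[0, 0, 0], -0.3], [[0, 0, 0], -0.2], [[0, 0, 0], 0]]'

```text
time: 12.4
tcp_pos: [518.6, -4.9, 85.1]
tool_rot: [[0.573, -0.001, 0.82], [-0.82, -0.001, 0.573], [0.0, -1.0, -0.001]]
contact_force: [-2.5, -0.2, 4.7]
grip_width: 34.1
```

```bash
python3 st.py
```

```text
t 12.4 tcp [518.574  -4.898  85.073] jaw -55.04 down [-0.001 -0.001 -1.   ] J [ -8.277  11.132 113.137  -0.046  55.767  46.788] 
F [-2.543 -0.178  4.711] M [0.192 0.417 0.125] w 34.080973800307056 0.21216352935880423
```

move_arm --steps '[[[0, 0, 0], -0.4], [[0, 0, 0], -0.4], [[0, 0, 0], -0.4], [[0, 0, 0], -0.4], [[0, 0, 0], -0.4]]'

```text
time: 12.9
tcp_pos: [518.6, -4.9, 85.1]
tool_rot: [[0.42, -0.001, 0.907], [-0.907, -0.0, 0.42], [0.0, -1.0, -0.001]]
contact_force: [-2.8, 0.4, 5.1]
grip_width: 34.4
```

```bash
python3 st.py
```

```text
t 12.9 tcp [518.598  -4.889  85.063] jaw -65.15 down [-0.001 -0.    -1.   ] J [ -8.28   11.133 113.138  -0.036  55.762  56.889] 
F [-2.832  0.409  5.057] M [ 0.067  0.431 -0.043] w 34.37158313119771 -0.2828360628336668
```

move_arm --steps '[[[0, 0, 0], -0.4], [[0, 0, 0], -0.4], [[0, 0, 0], -0.4], [[0, 0, 0], -0.4], [[0, 0, 0], -0.4]]'

```text
time: 13.4
tcp_pos: [518.6, -4.8, 85.1]
tool_rot: [[0.257, -0.001, 0.966], [-0.966, -0.0, 0.257], [0.0, -1.0, -0.001]]
contact_force: [-3.4, 1.2, 5.7]
grip_width: 34.1
```

```bash
python3 st.py
```

```text
t 13.4 tcp [518.572  -4.825  85.068] jaw -75.11 down [-0.001 -0.    -1.   ] J [ -8.274  11.133 113.137  -0.036  55.768  66.855] 
F [-3.382  1.155  5.737] M [0.149 0.452 0.216] w 34.05071871430291 -0.04940476734191179
```

move_arm --steps '[[[0, 0, 0], -0.4], [[0, 0, 0], -0.4], [[0, 0, 0], -0.4], [[0, 0, 0], -0.4], [[0, 0, 0], -0.4]]'

```text
time: 13.9
tcp_pos: [518.6, -4.8, 85.1]
tool_rot: [[0.085, -0.001, 0.996], [-0.996, -0.0, 0.085], [0.0, -1.0, -0.001]]
contact_force: [-2.4, 0.7, 5.1]
grip_width: 34.3
```

```bash
python3 st.py
```

```text
t 13.9 tcp [518.567  -4.814  85.06 ] jaw -85.15 down [-0.001 -0.    -1.   ] J [ -8.275  11.132 113.139  -0.03   55.765  76.893] 
F [-2.419  0.716  5.109] M [ 0.044  0.488 -0.012] w 34.30437952725507 -0.2807413972914219
```

move_arm --steps '[[[0, 0, 0], -0.4], [[0, 0, 0], -0.4], [[0, 0, 0], -0.4], [[0, 0, 0], -0.4], [[0, 0, 0], -0.4]]'

```text
time: 14.4
tcp_pos: [518.6, -4.7, 85.1]
tool_rot: [[-0.089, -0.001, 0.996], [-0.996, -0.0, -0.089], [0.0, -1.0, -0.001]]
contact_force: [-2.6, 0.7, 6.1]
grip_width: 34.1
```

```bash
python3 st.py
```

```text
t 14.4 tcp [518.558  -4.74   85.068] jaw -95.11 down [-0.001 -0.    -1.   ] J [ -8.268  11.131 113.14   -0.028  55.767  86.853] 
F [-2.634  0.722  6.113] M [0.194 0.423 0.216] w 34.057166283563426 -0.049567536916583776
```

move_arm --steps '[[[0, 0, 0], -0.4], [[0, 0, 0], -0.4], [[0, 0, 0], -0.4], [[0, 0, 0], -0.4], [[0, 0, 0], -0.4]]'

```text
time: 14.9
tcp_pos: [518.6, -4.7, 85.1]
tool_rot: [[-0.261, -0.001, 0.965], [-0.965, -0.0, -0.261], [0.0, -1.0, -0.001]]
contact_force: [-2.6, 0.7, 5.6]
grip_width: 34.2
```

```bash
python3 st.py
```

```text
t 14.9 tcp [518.556  -4.746  85.062] jaw -105.15 down [-0.001 -0.    -1.   ] J [ -8.271  11.132 113.139  -0.024  55.768  96.892] 
F [-2.569  0.674  5.578] M [ 0.038  0.521 -0.036] w 34.21312664770591 -0.2791960537433624
```

move_arm --steps '[[[0, 0, 0], -0.4], [[0, 0, 0], -0.4], [[0, 0, 0], -0.4], [[0, 0, 0], -0.4], [[0, 0, 0], -0.4]]'

```text
time: 15.4
tcp_pos: [518.6, -4.7, 85.1]
tool_rot: [[-0.424, -0.001, 0.906], [-0.906, -0.0, -0.424], [0.001, -1.0, -0.001]]
contact_force: [-2.9, 0.8, 5.4]
grip_width: 34.1
```

```bash
python3 st.py
```

```text
t 15.4 tcp [518.563  -4.698  85.05 ] jaw -115.11 down [-0.001 -0.    -1.   ] J [ -8.266  11.133 113.14   -0.023  55.765 106.853] 
F [-2.925  0.823  5.404] M [0.137 0.437 0.151] w 34.10845194436599 -0.05032661254517734
```

move_arm --steps '[[[0, 0, 0], -0.4], [[0, 0, 0], -0.4], [[0, 0, 0], -0.4], [[0, 0, 0], -0.4], [[0, 0, 0], -0.4]]'

```text
time: 15.9
tcp_pos: [518.6, -4.7, 85.1]
tool_rot: [[-0.576, -0.001, 0.818], [-0.818, -0.0, -0.576], [0.001, -1.0, -0.001]]
contact_force: [-2.6, 1.2, 5.4]
grip_width: 34.3
```

```bash
python3 st.py
```

```text
t 15.9 tcp [518.567  -4.685  85.058] jaw -125.15 down [-0.001 -0.    -1.   ] J [ -8.266  11.133 113.138  -0.019  55.769 116.892] 
F [-2.577  1.211  5.394] M [-0.016  0.47  -0.052] w 34.30482260095067 -0.27936095371842384
```

move_arm --steps '[[[0, 0, 0], -0.4], [[0, 0, 0], -0.3], [[0, 0, 0], -0.3], [[0, 0, 0], 0], [[0, 0, 0], 0]]'

```text
time: 16.4
tcp_pos: [518.6, -4.7, 85.1]
tool_rot: [[-0.644, -0.001, 0.765], [-0.765, -0.0, -0.644], [0.001, -1.0, -0.0]]
contact_force: [-2.3, 2.2, 6.0]
grip_width: 34.1
```

```bash
python3 st.py
```

```text
t 16.4 tcp [518.596  -4.668  85.073] jaw -130.06 down [-0.001 -0.    -1.   ] J [ -8.266  11.132 113.137  -0.015  55.766 121.8  ] 
F [-2.316  2.212  5.981] M [0.049 0.524 0.009] w 34.10856825554446 0.0069572961365338415
```

move_arm --steps '[[[0, 0, 0], 0], [[0, 0, 0], 0], [[0, 0, 0], 0], [[0, 0, 0], 0], [[0, 0, 0], 0]]'

```text
time: 16.9
tcp_pos: [518.6, -4.7, 85.1]
tool_rot: [[-0.644, -0.001, 0.765], [-0.765, -0.0, -0.644], [0.0, -1.0, -0.0]]
contact_force: [-2.4, 1.1, 5.4]
grip_width: 34.0
```

```bash
python3 st.py
```

```text
t 16.9 tcp [518.595  -4.656  85.072] jaw -130.06 down [-0.001 -0.    -1.   ] J [ -8.266  11.133 113.137  -0.012  55.768 121.8  ] 
F [-2.443  1.136  5.409] M [0.063 0.486 0.025] w 34.0121010595123 0.004913931334158406
```

move_arm --steps '[[[0, 0, 0], 0], [[0, 0, 0], 0], [[0, 0, 0], 0], [[0, 0, 0], 0], [[0, 0, 0], 0]]' --fingers 62

```text
time: 17.4
tcp_pos: [518.6, -4.7, 84.2]
tool_rot: [[-0.644, -0.0, 0.765], [-0.765, -0.0, -0.644], [0.0, -1.0, -0.0]]
contact_force: [0.6, 0.3, 0.6]
grip_width: 52.7
```

```bash
python3 st.py
```

```text
t 17.4 tcp [518.609  -4.724  84.162] jaw -130.09 down [-0. -0. -1.] J [ -8.277  11.203 113.175  -0.003  55.629 121.812] 
F [0.636 0.254 0.612] M [ 0.009 -0.019  0.049] w 52.65939931171868 -0.00011463122973509599
```

move_arm --steps '[[[0, 0, 0.2], 0], [[0, 0, 0.5], 0], [[0, 0, 0.6], 0], [[0, 0, 0], 0], [[0, 0, 0], 0]]'

```text
time: 17.9
tcp_pos: [519.6, -4.8, 150.8]
tool_rot: [[-0.644, 0.003, 0.765], [-0.765, -0.0, -0.644], [-0.002, -1.0, 0.003]]
contact_force: [-0.5, 0.3, -1.1]
grip_width: 53.0
```

move_arm --steps '[[[0.03, -0.6, 0], 0], [[0.03, -0.6, 0], 0], [[0.04, -0.69, 0], 0], [[0, 0, 0], 0], [[0, 0, 0], 0]]' --fingers 0

```text
time: 18.4
tcp_pos: [522.6, -99.4, 147.9]
tool_rot: [[-0.645, -0.003, 0.764], [-0.764, 0.001, -0.645], [0.001, -1.0, -0.003]]
contact_force: [-0.4, 0.2, -0.8]
grip_width: -0.1
```

move_arm --steps '[[[0, 0, -0.4], 0], [[0, 0, -0.3], 0], [[0, 0, -0.1], 0], [[0, 0, 0], 0], [[0, 0, 0], 0]]'

```text
time: 18.9
tcp_pos: [523.8, -98.8, 109.3]
tool_rot: [[-0.643, -0.0, 0.766], [-0.766, 0.0, -0.643], [-0.0, -1.0, -0.0]]
contact_force: [-0.1, -0.2, -0.5]
grip_width: 0.3
```

```bash
python3 st.py;python3 - <<'E'
from h import *
f=grab_frame("scene");cv2.imwrite("pics/s4.png",cv2.resize(f["image"][160:260,240:380],None,fx=5,fy=5,interpolation=cv2.INTER_CUBIC))
E
```

```text
t 18.9 tcp [523.757 -98.764 109.332] jaw -130.05 down [-0.  0. -1.] J [-18.228  10.542 110.655   0.004  58.81  111.816] 
F [-0.053 -0.198 -0.524] M [-0.022 -0.02  -0.016] w 0.331910581451792 0.0005740376946050674
```

View pics/s4.png

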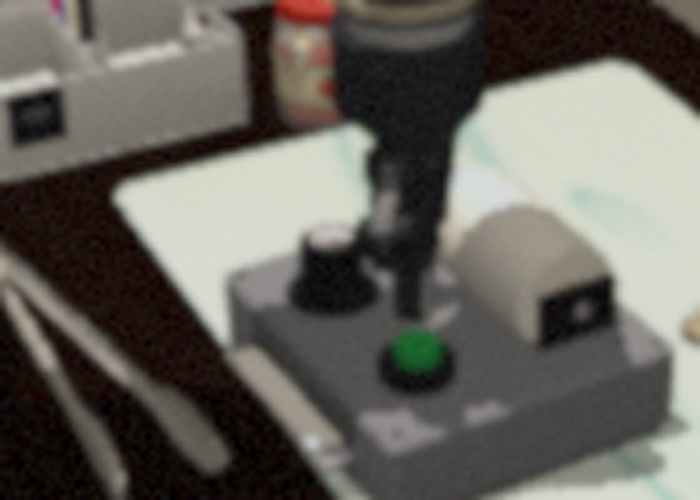

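Shut fingertips (crop (410,315)) are just above the green button (417,348). Pressing.

move_arm --steps '[[[0, 0, -0.12], 0], [[0, 0, -0.12], 0], [[0, 0, -0.06], 0], [[0, 0, -0.06], 0], [[0, 0, 0], 0]]'

```text
time: 19.45
tcp_pos: [523.7, -99.2, 91.4]
tool_rot: [[-0.644, -0.0, 0.765], [-0.765, 0.0, -0.644], [0.0, -1.0, -0.0]]
contact_force: [-0.1, 0.6, 4.5]
grip_width: -0.0
```

```bash
python3 st.py
```

```text
t 19.45 tcp [523.7   -99.223  91.386] jaw -130.1 down [-0.  0. -1.] J [-18.278  12.131 111.084   0.006  56.798 111.814] 
F [-0.109  0.576  4.453] M [ 0.045  0.22  -0.003] w -0.0005632605946320028 -0.00025260756046918686
```

move_arm --steps '[[[0, 0, -0.03], 0], [[0, 0, -0.03], 0], [[0, 0, -0.02], 0], [[0, 0, 0], 0], [[0, 0, 0], 0]]'

```text
time: 19.95
tcp_pos: [523.8, -99.2, 89.8]
tool_rot: [[-0.644, -0.001, 0.765], [-0.765, 0.0, -0.644], [0.001, -1.0, -0.001]]
contact_force: [-6.8, 2.1, 17.4]
grip_width: 0.2
```

```bash
python3 st.py
```

```text
t 19.95 tcp [523.815 -99.241  89.848] jaw -130.07 down [-0.001  0.    -1.   ] J [-18.268  12.308 111.072  -0.011  56.676 111.812] 
F [-6.797  2.104 17.387] M [0.379 1.146 0.018] w 0.16886765627706732 -0.002747276157606393
```

Bottomed: 17 N with the tips at about 76 mm, the full-down height. Retracting.

move_arm --steps '[[[0, 0, 0.2], 0], [[0, 0, 0.5], 0], [[0, 0, 0.8], 0], [[0, 0, 0.9], 0], [[0, 0, 0.9], 0]]'

```text
time: 20.45
tcp_pos: [523.0, -99.0, 252.9]
tool_rot: [[-0.644, -0.001, 0.765], [-0.765, 0.0, -0.644], [0.001, -1.0, -0.001]]
contact_force: [0.5, -0.3, -0.6]
grip_width: 0.2
```

move_arm --steps '[[[0, -0.7, 0.2], 0], [[0, -0.8, 0], 0], [[0, -0.8, 0], 0], [[0, -0.8, 0], 0], [[0, -0.5, 0], 0]]'

```text
time: 20.95
tcp_pos: [523.2, -281.9, 261.8]
tool_rot: [[-0.645, -0.0, 0.764], [-0.764, -0.001, -0.645], [0.001, -1.0, 0.001]]
contact_force: [0.6, 0.2, -0.7]
grip_width: -0.2
```

move_arm --steps '[[[0, 0, 0], 0], [[0, 0, 0], 0], [[0, 0, 0], 0], [[0, 0, 0], 0], [[0, 0, 0], 0]]'

```text
time: 21.45
tcp_pos: [523.8, -278.1, 262.3]
tool_rot: [[-0.643, 0.0, 0.766], [-0.766, 0.0, -0.643], [-0.0, -1.0, -0.0]]
contact_force: [0.0, -0.2, -0.2]
grip_width: -0.0
```

```bash
python3 st.py;python3 - <<'E'
from h import *
f=grab_frame("scene");cv2.imwrite("pics/s5.png",f["image"])
E
```

```text
t 21.45 tcp [ 523.812 -278.115  262.347] jaw -130.0 down [ 0.  0. -1.] J [-34.748   7.798  95.914   0.008  76.288  95.253] 
F [ 0.024 -0.162 -0.218] M [-0.008 -0.023 -0.026] w -0.022920777547838354 0.0007989437472133432
```

View pics/s5.png

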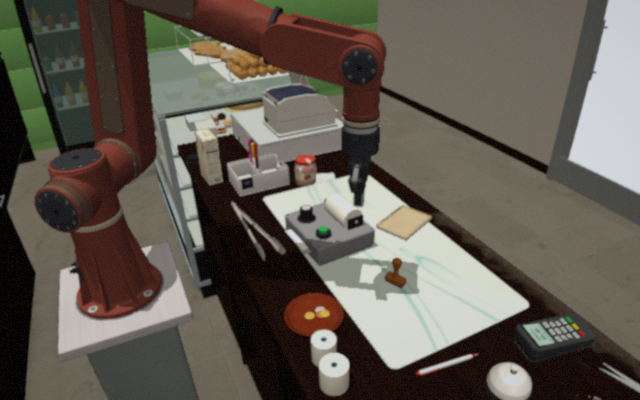

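The arm is clear, the button is up (323,232), and the jar (305,170) and stamp (397,272) are where they were. Handing in.

```bash
python3 -c "
from workcell import finish_job;print(finish_job())"
```

```text
the job is handed in; nothing more can be done
None
```

The knob should now rest in the fourth click after its first. The green feed button was pressed once and is up again, and I handed the job in at about 21.5 s. The hand-in gives no verdict, and the click itself can't be seen, so that part rests on the felt moments.

- **End stop:** I turned the knob anticlockwise until the moment climbed 0.19 → 0.27 → 0.41 N m, well above a click's 0.13 peak and below the 0.7 limit. I then eased it back to the first rest, where the moment was about zero.
- **Four clicks:** I turned it 80° clockwise and felt four separate resistance peaks. The moment was about zero before I let go, and the gripper showed no slip worth noting.
- **Feed button:** I pressed until it bottomed, at 17 N with the fingertips at the full-down height, then lifted off. The last picture shows it up.
- **Bystanders:** The jar and stamp look unmoved in the last picture. The arm was clear, with contact force about zero.
- **Disagreements:** The two cameras first placed the knob and button 8–11 mm apart. Overlaying the robot's own pose cut that to about 1 px, and feeling the knob with the gripper in two directions settled its position.
- **One unclear reading:** The reading 8° past the first rest could have meant either a click or the stop, so I turned about 3.5° further to be sure.

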